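# Load a glass motif slide under the sprung clips of a light stage

## Robot

A 6-joint arm with a two-finger parallel gripper is mounted at the origin on the work surface. World frame = base frame: x ahead of the robot, y to its left, z up, the work surface at z = 0. Lengths are in mm, angles in rad, forces in N, time in s.
With the tool pointing down it reaches from about 350 to 950 mm from the base axis. Payload 17.4 kg.
Tool frame: the origin (TCP) lies on the centre line of the jaws, within the pads' length; the fingertips stand 8 mm ahead of it and the grasp point (between the pads) lies 11 mm behind it; y points along the fingers, x is the direction in which the jaws open and shut, and the axes are right-handed (so a half turn about y gives the same grasp; the last joint's range is limited). The gripper opens to 93 mm and grips with 3 to 60 N. Pads are 15 mm wide; open, the fingers measure 128 mm over their backs; the gripper's body (75 mm by 188 mm) begins 65 mm behind the grasp point.
Start: joints at [1.068, 0.116, 1.442, -0, 1.584, -0.038], TCP at [302.573, 603.392, 226.646] pointing down, gripper open.
Joint ranges: [-2.83, 2.83], [-0.83, 2.19], [0.07, 2.5], [-1.14, 4.28], [0.01, 3], [-2.97, 2.97]. Speed limits (rad/s): [1.89, 1.89, 2.22, 3.14, 3.14, 3.14].

## Interface

Orientations are given as [roll, pitch, yaw] about the fixed x, y, z axes, in that order (R = Rz(yaw) Ry(pitch) Rx(roll)).
In Python, from workcell import get_obs, read_camera, job_done, silhouettes, spot_point gives the robot as it stands.
- The arm moves only by the tool servo_tool, never from a script. Its argument "deltas" is a list of rows, each an object with "gripper": the opening, from -1 (shut) to 1 (fully open); "xyz": the shift along the world's x, y, z in m, a list of three; "spin": the turn about the world's z in degrees. A call has exactly 5 rows; each row is the pose to reach, as a shift and turn from the pose commanded when the call began; what a row does not reach only later rows make up. A row lasts 1/10 s, in which the tool goes at most 50 mm and 8.59 degrees, less where a joint would pass 70% of its speed; a pose out of reach is approached as far as the arm can. A call with a gripper value outside its range is refused whole. The fingers move at their own pace and stop on an object; the grip force is fixed at half the most. Time passes only in rows, so rows that repeat a pose let the fingers close, or fill a call up. It gives the time, the measured TCP pose, the force and the opening at its end, in the units of the state.
- get_obs(): the state, without advancing time (a new reading comes with each control period).
- read_camera(name): name is "scene" or "top" or "wrist"; returns a dict with "frame" (384x512x3 uint8, red, green, blue), "fov_y" (degrees; the focal length in pixels is half the picture's height over the tangent of half this angle, whatever the lens; pixels are square), "cx", "cy" (the principal point, pixels), "k1" (the pictures are not rectified: a ray, as slopes to the right and down, at radius r is drawn at 1 + k1 r^2 times it, then the intrinsics apply), "R" (3x3) and "t" (3): a world point X has camera coordinates R X + t. Camera axes: x right, y down, z forward; pixel columns grow to the right and rows downward; lengths in mm; the calibration is good to about 2 mm. A picture is of the moment at which its call begins. There is no depth.
- job_done(): hands the job in, once; it reports no verdict.
Trained networks look in the newest picture that a camera, given by its name, has taken for a name from the list of things; names that differ only in an ending like _2 or _b are one class to them, and where a whole thing is asked for, a point or a joint stands for the part that bears it (a point fixed in the world has none). Each returns a list of dicts, best first, with "score" (0 to 1); they miss things now and then, are a little off and sometimes report something else, mostly with a low value. They report only what shows in the picture. A call takes as long as a camera call. They do not tell look-alikes from the thing itself.
- silhouettes(camera, target): "mask" (384x512 bool, what is visible of it) and "position" ([row, column] in pixels, amid what is visible of it).
- spot_point(camera, target): "position" ([row, column] in pixels: a listed point, or the origin of a listed thing).
The state is a dict: "time_s": time; "q": joint angles; "joint_velocities": joint speeds; "joint_efforts": joint torques, N m; "position": TCP position; "eef_rot": TCP orientation; "force": force on the tool from outside, world axes, zero at the start; "ft_torque": the same for the moment, N m; "opening": finger opening in mm.
Only numpy, scipy, OpenCV 4.12 (cv2) and the standard library are available. Lean on these libraries where they do the work, as an engineer would, in place of code of your own. Each camera call takes 0.05 s, during which the arm holds its last target. There are 200 camera calls.

## Task

Load the red glass motif slide into the light stage: lay it flat on the deck in front of the clips with its raised bar leading, then slide it gently under both sprung clips, which must ride up over the bar, until it is fully home against the stop (the clip bridge is clamped in a different place each time, so feel for it) and both clips have snapped down behind the bar; then let go. The slide is glass: do not ram it against the stop or press it hard on the stage, keep it roughly level, and leave the blue slide and everything else where it is.

Things in the scene. Friction and masses are not known exactly. Their poses are not given: they have to be found in the camera images.
- red_slide_handle (a point): Centre of the red slide's handle, an upright red block 26 (x) x 16 (y) x 32 (z) mm standing on the glass near the trailing end: 21 mm above the slide's underside, 16 mm above the glass, 73 mm behind the leading edge, mid-width. Axes: +x to the leading end (raised bar), z up. The slide starts flat on the cork-topped board beside the blue one; which lies where varies.
- red_slide: Red slide: glass plate 90 (x) x 64 (y) x 5 mm, red-framed, 0.11 kg, origin at the centre of its underside, 28 mm ahead of and 21 mm below the handle's centre. Along its leading (+x) edge lies a red bar, 10 mm long in x, full width, top 10 mm above the underside (5 mm above the glass).
- blue_slide_handle (a point): Handle centre of the identical blue slide, on the same board; to be left alone.
- board: Fixed cork-topped wooden board under the slides, 130 (x) x 220 (y) x 8 mm; origin at the centre of its underside.
- stage: Grey block 250 (x) x 124 (y) mm, fixed; deck 30 mm above the table; origin: centre of its underside. The slide goes in along +x. Rails 6 mm high leave a 68 mm channel centred on y = 0, x = -15 to 85 mm, flaring to 80 mm at x = -42; open deck before. A bridge carries a rigid stop 9 mm high and two clips (y = 20, -20); it is clamped with the stop's face anywhere from x = 35 to 85 mm, different each time.
- lane (a point): Point fixed on the stage: stage x = -13, y = 0 mm, 21 mm above the deck; axes those of the stage. With the bridge in mid-setting the red handle's centre is here when the slide is fully home; as the bridge is clamped up to 25 mm nearer or farther, the true home lies up to 25 mm before or beyond it along x. That setting is not reported: it must be felt or seen.
- clip_left (a joint): Angle (rad) of the brass clip at stage y = +20. 0: empty, nose 3 mm over the deck; 0.045: snapped down on the glass behind the bar (slide home); 0.16: riding on the bar. Nose 16 mm, tip of its ramped toe 41 mm before the stop's face, top 30 mm over the deck. Pushing under both takes 2 to 12 N from 32 mm short of home, falls off as they ride, snaps in the last 5 mm; 10 N after that is the stop.
- clip_right (a joint): The same for the clip at stage y = -20 mm.
- block_a: Carved wooden printing block 90 x 70 x 35 mm with a round knob handle (65 mm tall); bystander, origin at its underside.
- block_b: Carved dark wooden printing block 70 x 70 x 35 mm with a knob handle (65 mm tall); bystander, origin at its underside.
- dye_bowl: Empty terracotta bowl, 100 mm wide, 45 mm high; bystander, origin at its underside.
- jar_ochre: Closed yellow jar, 64 mm wide, 90 mm high; bystander, origin at its underside.
- jar_madder: Closed red jar, 64 mm wide, 90 mm high; bystander, origin at its underside.
- brush: Brush lying on the table; bystander, origin at its underside.
- mallet: Hammer lying on the table; bystander, origin at its underside.
Not all that is in view belongs to the job. What is shaped like the red_slide but turquoise is not meant.

How it is judged:
By the outcome, as a careful person would: the job done as asked, in the order asked, and still so for the second after the job is handed in, with the robot touching nothing.
It also fails if it takes over 58 s, if anything falls off the work surface, if the arm or the gripper's body presses on something with over 40 N, if the wrist force passes 120 N, or if a joint passes its speed limit or range.

## Working session

There is one attempt and no reset: what is moved stays moved. The work goes in short steps, Python scripts to look and compute and a tool call to move; the robot and the scene stay as the last step left them, time stands still between calls to the robot, and variables do not carry over. Pictures are saved under pics/ and viewed, about 8 in all and at most 12, crops included, and the job is handed in when it is done.

Besides the shell and the picture viewer there is one more tool, called after "Request:" in YAML: its name, and indented under it one key for each argument. servo_tool: Moves the arm, as the interface text tells. Its arguments: {"type":"object","properties":{"deltas":{"type":"array"}},"required":["deltas"]}

```bash
mkdir -p pics; cat > h.py <<'E'
import numpy as np, cv2
from workcell import get_obs, read_camera, job_done, silhouettes, spot_point
def ray(c,px):
    f=192/np.tan(np.radians(c["fov_y"])/2); r,col=px
    d=np.array([(col-c["cx"])/f,(r-c["cy"])/f]); u=d.copy()
    for _ in range(30): u=d/(1+c["k1"]*(u@u))
    R=np.array(c["R"]);t=np.array(c["t"])
    return -R.T@t, R.T@np.array([u[0],u[1],1.])
def at_z(c,px,z):
    o,v=ray(c,px); return o+v*(z-o[2])/v[2]
def proj(c,X):
    f=192/np.tan(np.radians(c["fov_y"])/2)
    p=np.array(c["R"])@np.array(X,float)+np.array(c["t"]);u=p[:2]/p[2];u=u*(1+c["k1"]*(u@u))
    return [u[1]*f+c["cy"],u[0]*f+c["cx"]]
def tri(obs):
    A=np.zeros((3,3));b=np.zeros(3)
    for c,px in obs:
        o,v=ray(c,px);v=v/np.linalg.norm(v);P=np.eye(3)-np.outer(v,v);A+=P;b+=P@o
    return np.linalg.solve(A,b)
def save(c,n,crop=None,s=1):
    im=c["frame"][:,:,::-1]
    if crop: im=im[crop[0]:crop[1],crop[2]:crop[3]]
    cv2.imwrite("pics/"+n,cv2.resize(im,None,fx=s,fy=s,interpolation=cv2.INTER_CUBIC))
E
python3 - <<'E'
from h import *
cs={n:read_camera(n) for n in("scene","top")}
im=np.vstack([cs["scene"]["frame"],cs["top"]["frame"]])[:,:,::-1]
cv2.imwrite("pics/a.png",cv2.resize(im,None,fx=.78,fy=.78,interpolation=cv2.INTER_AREA))
for n in cs:
    c=cs[n]; print(n,(-np.array(c["R"]).T@c["t"]).round())
    for k in("red_slide_handle","red_slide","blue_slide_handle","board","stage","lane"):
        for d in spot_point(n,k)[:3]:
            print(n,k,round(d["score"],2),np.round(d["position"]), [at_z(c,d["position"],z).round()[:2].tolist() for z in (0,8,29,51)])
print(get_obs())
E
```

```text
scene [1003.  436. 1149.]
scene red_slide_handle 0.82 [230. 293.] [[543.0, 130.0], [546.0, 132.0], [554.0, 137.0], [563.0, 143.0]]
scene red_slide_handle 0.59 [228. 382.] [[371.0, 304.0], [375.0, 305.0], [387.0, 307.0], [399.0, 310.0]]
scene red_slide 0.95 [230. 391.] [[359.0, 327.0], [363.0, 328.0], [375.0, 330.0], [387.0, 332.0]]
scene red_slide 0.9 [240. 289.] [[574.0, 141.0], [577.0, 143.0], [585.0, 148.0], [593.0, 154.0]]
scene blue_slide_handle 0.89 [250. 326.] [[527.0, 231.0], [531.0, 233.0], [539.0, 236.0], [548.0, 240.0]]
scene board 0.66 [252. 304.] [[572.0, 194.0], [575.0, 196.0], [583.0, 200.0], [591.0, 205.0]]
scene stage 0.77 [183. 236.] [[540.0, -90.0], [543.0, -87.0], [551.0, -77.0], [560.0, -67.0]]
scene lane 0.64 [170. 237.] [[507.0, -120.0], [510.0, -116.0], [519.0, -106.0], [529.0, -95.0]]
top [ 422.  -12. 1053.]
top red_slide_handle 0.79 [256. 136.] [[381.0, 319.0], [381.0, 316.0], [382.0, 310.0], [383.0, 303.0]]
top red_slide_handle 0.7 [195. 203.] [[550.0, 143.0], [549.0, 142.0], [546.0, 139.0], [544.0, 135.0]]
top red_slide 0.74 [263. 138.] [[360.0, 312.0], [3
[... 690 characters left out ...]
1.0, -104.0], [519.0, -102.0]]
{'time_s': 0.7, 'q': array([ 1.06821906e+00,  1.15990211e-01,  1.44156426e+00,  1.35160485e-05,
        1.58400657e+00, -3.77963556e-02]), 'joint_velocities': array([ 0.00143087, -0.00046314,  0.0007147 , -0.00115686, -0.00098074,
       -0.00055152]), 'joint_efforts': array([ 1.89427825e-03, -7.20842743e+01, -6.22698426e+01,  7.81239755e-02,
        1.83515763e-02, -3.57388487e-06]), 'position': array([302.56312655, 603.40875531, 226.67494828]), 'eef_rot': array([-1.57078402e+00, -3.21098563e-05,  1.10601560e+00]), 'force': array([-0.29253749,  0.28908642, -0.55114007]), 'ft_torque': array([-0.01797321, -0.02020606, -0.00161913]), 'opening': 93.19283370777951}
```

View pics/a.png

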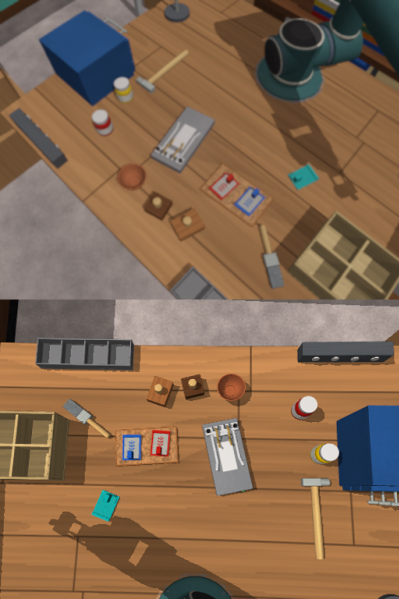

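```bash
python3 - <<'E'
from h import *
c=read_camera("top"); s=read_camera("scene")
a=c["frame"][150:260,140:335]; b=s["frame"][125:280,185:350]
a=cv2.resize(a,None,fx=4,fy=4,interpolation=cv2.INTER_CUBIC)[:,:,::-1]
cv2.imwrite("pics/b.png",a)
for n,cc in(("top",c),("scene",s)):
  for k,z in(("stage",30),("red_slide",13),("board",8)):
    for d in silhouettes(n,k)[:2]:
        m=d["mask"]; pts=np.argwhere(m)
        P=np.array([at_z(cc,p,z)[:2] for p in pts],np.float32)
        print(n,k,round(d["score"],2),np.round(d["position"]),len(pts),cv2.minAreaRect(P))
pc={}
for n,cc in(("top",c),("scene",s)):
  for k in("red_slide_handle","lane","stage","board"):
    ds=spot_point(n,k)
    if k=="red_slide_handle": ds=[d for d in ds if abs(at_z(cc,d["position"],29)[0]-550)<40]
    if ds: pc.setdefault(k,[]).append((cc,ds[0]["position"]))
for k in pc:
    if len(pc[k])==2: print(k,tri(pc[k]).round(1))
E
```

```text
top stage 0.57 [200. 292.] 4335 ((536.8184814453125, -99.1582260131836), (249.18572998046875, 126.9383544921875), 12.111781120300293)
top red_slide 0.73 [203. 288.] 4307 ((538.8892211914062, -99.43766784667969), (255.0426483154297, 128.8154754638672), 12.19511890411377)
top red_slide 0.72 [183. 204.] 730 ((579.8242797851562, 134.4813995361328), (63.829280853271484, 91.48150634765625), 88.0461196899414)
top board 0.6 [188. 185.] 2262 ((568.6368408203125, 185.11683654785156), (132.31504821777344, 224.14419555664062), 3.6188461780548096)
scene stage 0.65 [183. 235.] 3395 ((539.8297119140625, -93.38085174560547), (258.3970031738281, 130.2669677734375), 13.50426959991455)
scene stage 0.24 [228. 168.] 969 ((774.1255493164062, -116.34330749511719), (98.76197814941406, 95.9637222290039), 43.0896110534668)
scene red_slide 0.84 [238. 287.] 831 ((575.4369506835938, 135.34671020507812), (69.1988754272461, 101.35542297363281), 86.98181915283203)
scene red_slide 0.56 [229. 391.] 791 ((361.6744384765625, 319.0211181640625), (67.44768524169922, 103.43441772460938), 72.43089294433594)
scene board 0.89 [253. 303.] 2161 ((569.2338256835938, 184.5127410888672), (134.76925659179688, 223.48509216308594), 4.326177597045898)
scene board 0.44 [114. 157.] 633 ((531.8301391601562, -448.4120178222656), (138.52731323242188, 66.97807312011719), 64.17810821533203)
red_slide_handle [549.3 138.   18.9]
lane [520.9 -90.3  61.5]
stage [ 537.3 -100.6    6.5]
board [577.8 188.5  -1.2]
```

View pics/b.png

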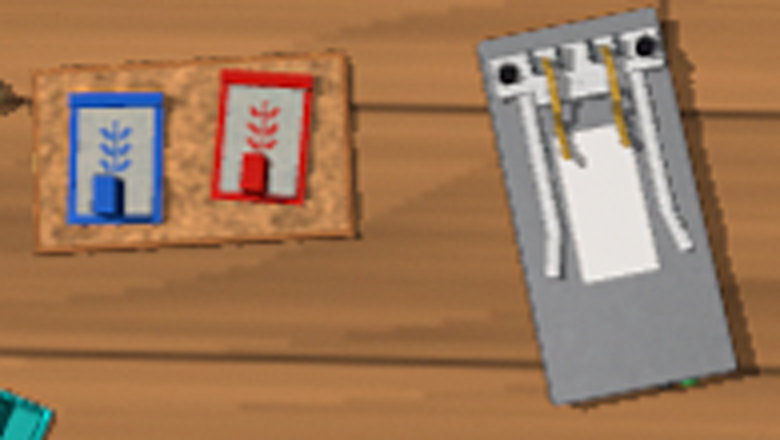

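Request:
servo_tool:
  deltas:
    - {"gripper":0.0,"xyz":[0.022,-0.042,0],"spin":4}
    - {"gripper":0.0,"xyz":[0.044,-0.084,0],"spin":8}
    - {"gripper":0.0,"xyz":[0.066,-0.126,0],"spin":12}
    - {"gripper":0.0,"xyz":[0.088,-0.168,0],"spin":16}
    - {"gripper":0.0,"xyz":[0.11,-0.21,0],"spin":20}

```text
time_s: 2.0
position: [413.0, 391.7, 226.8]
eef_rot: [-1.571, -0.0, 1.458]
force: [0.9, 0.8, 0.9]
opening: 57.8
```

Request:
servo_tool:
  deltas:
    - {"gripper":0.0,"xyz":[0.022,-0.042,-0.005],"spin":1}
    - {"gripper":0.0,"xyz":[0.044,-0.084,-0.01],"spin":2}
    - {"gripper":0.0,"xyz":[0.066,-0.126,-0.015],"spin":3}
    - {"gripper":0.0,"xyz":[0.088,-0.168,-0.02],"spin":3}
    - {"gripper":0.0,"xyz":[0.11,-0.21,-0.025],"spin":3}

```text
time_s: 2.5
position: [523.1, 181.5, 201.8]
eef_rot: [-1.571, -0.0, 1.508]
force: [0.7, 0.2, -0.1]
opening: 46.4
```

Request:
servo_tool:
  deltas:
    - {"gripper":0.0,"xyz":[0.02,-0.035,-0.02],"spin":0}
    - {"gripper":0.0,"xyz":[0.025,-0.045,-0.05],"spin":0}
    - {"gripper":0.0,"xyz":[0.025,-0.045,-0.06],"spin":0}
    - {"gripper":0.0,"xyz":[0.025,-0.045,-0.06],"spin":0}
    - {"gripper":0.0,"xyz":[0.025,-0.045,-0.06],"spin":0}

```text
time_s: 3.0
position: [547.6, 139.4, 142.9]
eef_rot: [-1.572, -0.0, 1.508]
force: [0.4, 0.5, 0.2]
opening: 46.6
```

```bash
python3 - <<'E'
from h import *
c=read_camera("wrist"); save(c,"c.png",s=1.2); o=get_obs(); print(o["position"],o["eef_rot"],o["time_s"],o["opening"],o["force"])
for d in spot_point("wrist","red_slide_handle")[:3]: print(d["score"],d["position"],at_z(c,d["position"],29))
for d in silhouettes("wrist","red_slide")[:3]:
    m=d["mask"];P=np.array([at_z(c,p,13)[:2] for p in np.argwhere(m)],np.float32); print(d["score"],d["position"],cv2.minAreaRect(P))
im=cv2.cvtColor(c["frame"],cv2.COLOR_RGB2HSV)
m=(((im[...,0]<6)|(im[...,0]>174))&(im[...,1]>170)&(im[...,2]>80)).astype(np.uint8)
P=np.array([at_z(c,p,13)[:2] for p in np.argwhere(m)],np.float32); print(len(P),cv2.minAreaRect(P) if len(P) else 0)
E
```

```text
[547.74100001 139.48500852 143.25238   ] [-1.57246219e+00 -5.81036631e-04  1.50869343e+00] 3.05 46.88449489569462 [0.71603315 0.72522552 0.65536745]
0.83 [190.9, 252.2] [546.88928003 133.90566712  29.        ]
0.69 [214.7, 254.6] ((578.7127685546875, 136.38931274414062), (63.84648895263672, 94.25772857666016), 87.13615417480469)
2272 ((578.5208129882812, 136.02011108398438), (64.60210418701172, 92.0737075805664), 87.1742935180664)
```

View pics/c.png

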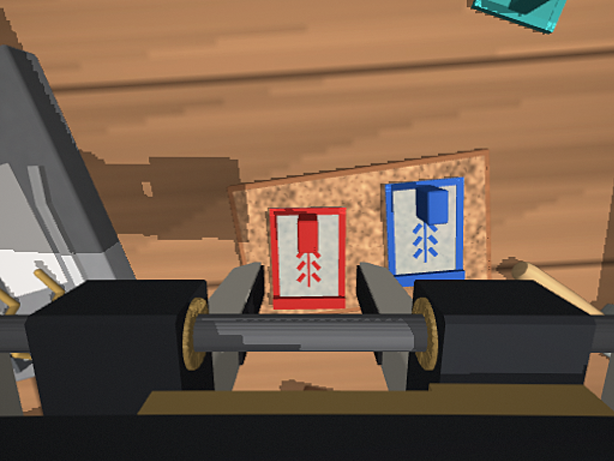

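Request:
servo_tool:
  deltas:
    - {"gripper":0.0,"xyz":[0.002,-0.003,-0.03],"spin":0.7}
    - {"gripper":0.0,"xyz":[0.002,-0.003,-0.065],"spin":0.7}
    - {"gripper":0.0,"xyz":[0.002,-0.003,-0.095],"spin":0.7}
    - {"gripper":0.0,"xyz":[0.002,-0.003,-0.112],"spin":0.7}
    - {"gripper":0.0,"xyz":[0.002,-0.003,-0.118],"spin":0.7}

```text
time_s: 3.65
position: [548.9, 135.8, 22.5]
eef_rot: [-1.569, 0.0, 1.52]
force: [0.6, 0.2, 0.8]
opening: 47.0
```

Request:
servo_tool:
  deltas:
    - {"gripper":-0.7,"xyz":[0,0,0],"spin":0}
    - {"gripper":-0.7,"xyz":[0,0,0],"spin":0}
    - {"gripper":-0.7,"xyz":[0,0,0],"spin":0}
    - {"gripper":-0.7,"xyz":[0,0,0],"spin":0}
    - {"gripper":-0.7,"xyz":[0,0,0],"spin":0}

```text
time_s: 4.15
position: [550.0, 135.5, 24.5]
eef_rot: [-1.572, -0.0, 1.52]
force: [-0.9, 1.1, 4.5]
opening: 15.8
```

Request:
servo_tool:
  deltas:
    - {"gripper":-1,"xyz":[0,0,0.01],"spin":0}
    - {"gripper":-1,"xyz":[0,0,0.03],"spin":0}
    - {"gripper":-1,"xyz":[0,0,0.065],"spin":0}
    - {"gripper":-1,"xyz":[-0.01,-0.02,0.09],"spin":1}
    - {"gripper":-1,"xyz":[-0.025,-0.05,0.105],"spin":3}

```text
time_s: 4.65
position: [525.0, 85.6, 131.5]
eef_rot: [-1.573, -0.0, 1.574]
force: [-0.0, -0.8, -0.6]
opening: 16.2
```

Request:
servo_tool:
  deltas:
    - {"gripper":-1,"xyz":[-0.017,-0.04,0],"spin":3}
    - {"gripper":-1,"xyz":[-0.035,-0.08,0],"spin":5}
    - {"gripper":-1,"xyz":[-0.053,-0.125,0],"spin":8}
    - {"gripper":-1,"xyz":[-0.07,-0.165,0],"spin":10}
    - {"gripper":-1,"xyz":[-0.082,-0.195,0],"spin":12}

```text
time_s: 5.15
position: [441.3, -111.5, 129.5]
eef_rot: [-1.571, 0.001, 1.782]
force: [0.7, 0.0, -0.7]
opening: 15.5
```

Request:
servo_tool:
  deltas:
    - {"gripper":-1,"xyz":[-0.005,-0.01,-0.01],"spin":0.2}
    - {"gripper":-1,"xyz":[-0.005,-0.01,-0.01],"spin":0.2}
    - {"gripper":-1,"xyz":[-0.005,-0.01,-0.01],"spin":0.2}
    - {"gripper":-1,"xyz":[-0.005,-0.01,-0.01],"spin":0.2}
    - {"gripper":-1,"xyz":[-0.005,-0.01,-0.01],"spin":0.2}

```text
time_s: 5.65
position: [438.0, -118.8, 118.8]
eef_rot: [-1.571, -0.0, 1.786]
force: [0.9, 0.1, -1.0]
opening: 15.6
```

```bash
python3 - <<'E'
from h import *
o=get_obs(); print(o["position"],o["eef_rot"],o["time_s"],o["opening"],o["force"])
t=read_camera("top"); save(t,"d.png",(150,270,230,350),6)
w=read_camera("wrist"); cv2.imwrite("pics/e.png",w["frame"][:,:,::-1])
for p in [(150+403/4,140+555/4),(150+370/4,140+735/4),(150+10/4,140+655/4),(150+45/4,140+478/4)]: print(at_z(t,p,30).round(1))
E
```

```text
[ 437.98960346 -118.75269948  118.81290868] [-1.57079753e+00 -9.74947029e-05  1.78620067e+00] 5.65 15.637997643325786 [ 0.85143562  0.14069007 -1.02918061]
[402.6 -67.8  30. ]
[ 426.9 -185.1   30. ]
[ 667.7 -132.7   30. ]
[641.6 -13.   30. ]
```

View pics/d.png

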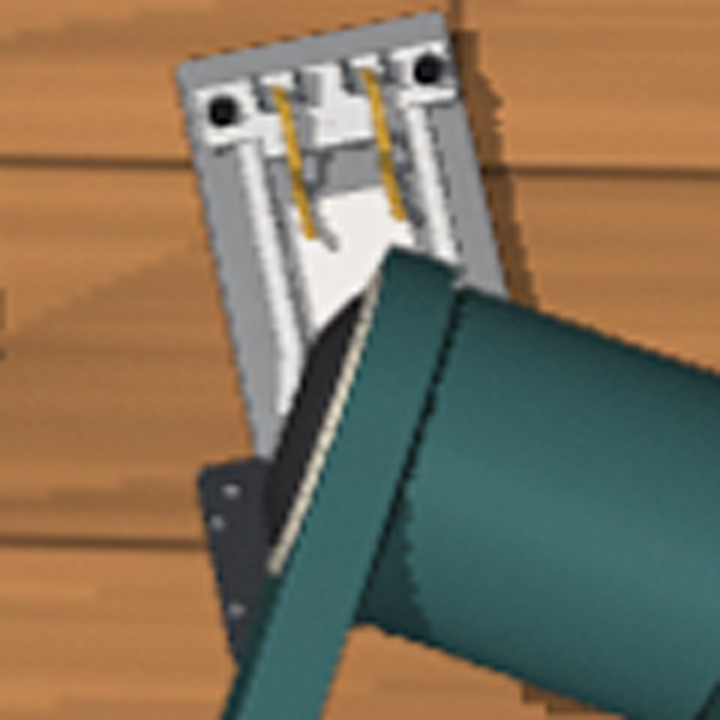

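View pics/e.png

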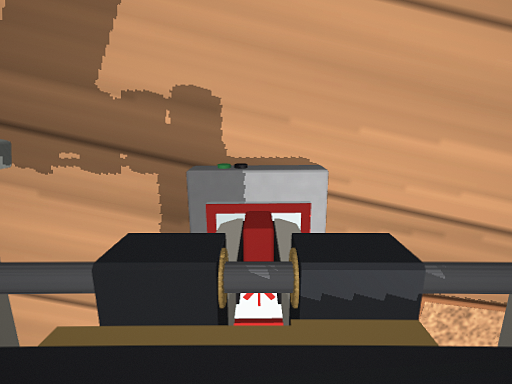

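```bash
python3 - <<'E'
from h import *
w=read_camera("wrist")
g=w["frame"].astype(int)
a,b=[at_z(w,p,30) for p in((168.5,188.5),(168.5,327))]; print("stage front corners",a,b,(a+b)/2,np.linalg.norm(a-b),np.degrees(np.arctan2(*(b-a)[:2][::-1])))
a,b=[at_z(w,p,107) for p in((204,206.5),(204,311))]; print("slide rear corners",a,b,(a+b)/2,np.linalg.norm(a-b),np.degrees(np.arctan2(*(b-a)[:2][::-1])))
t=read_camera("top")
# long side edges of stage from the grey/wood saturation boundary, above the arm
s=cv2.cvtColor(t["frame"],cv2.COLOR_RGB2HSV)[...,1].astype(float)
Ls,Rs=[],[]
for r in range(164,196):
    row=cv2.GaussianBlur(s,(3,3),0)[r]; c0=int(262+(r-160)*0.22); 
    dl=np.diff(row)[c0-12:c0+14]; Ls.append(at_z(t,(r,c0-12+np.argmin(dl)+.5),30)[:2])
    c1=c0+42; dr=np.diff(row)[c1-8:c1+10]; Rs.append(at_z(t,(r,c1-8+np.argmax(dr)+.5),30)[:2])
for n,E in(("L",Ls),("R",Rs)):
    vx,vy,x,y=cv2.fitLine(np.array(E,np.float32),cv2.DIST_HUBER,0,.01,.01).ravel(); print(n,np.degrees(np.arctan(vy/vx)),"y at x=440,600:",y+(440-x)*vy/vx,y+(600-x)*vy/vx)
# bridge features d.png -> world (z guess 30+9)
for n,p,z in(("toeL",(238,310),36),("toeR",(215,400),36),("bridgefrontL",(155,275),39),("bridgefrontR",(135,400),39)):
    print(n,at_z(t,(150+p[0]/6,230+p[1]/6),z).round(1))
for d in spot_point("top","stage")[:1]+spot_point("top","lane")[:1]: print(d, at_z(t,d["position"],0),at_z(t,d["position"],51))
E
```

```text
stage front corners [ 425.03622825 -182.71462747   30.        ] [399.52592116 -66.88117019  30.        ] [ 412.2810747  -124.79789883   30.        ] 118.60929808679761 102.420131365824
slide rear corners [ 427.91752009 -153.0656398   107.        ] [414.27010198 -91.11550071 107.        ] [ 421.09381104 -122.09057025  107.        ] 63.43557167301694 102.42363846465574
L 12.287154 y at x=440,600: -54.706127 -19.858059
R 12.916357 y at x=440,600: -184.478 -147.78502
toeL [563.8 -73.5  36. ]
toeR [ 574.9 -113.4   36. ]
bridgefrontL [600.5 -57.4  39. ]
bridgefrontR [ 610.5 -112.9   39. ]
{'position': [201.1, 291.9], 'score': 0.88} [ 537.584217   -104.08117555    0.        ] [531.97797017 -99.63280454  51.        ]
{'position': [203.1, 289.9], 'score': 0.61} [531.94539048 -98.63784306   0.        ] [526.61218282 -94.45304515  51.        ]
```

Request:
servo_tool:
  deltas:
    - {"gripper":-1,"xyz":[-0.0046,-0.0023,-0.02],"spin":0}
    - {"gripper":-1,"xyz":[-0.0046,-0.0023,-0.045],"spin":0}
    - {"gripper":-1,"xyz":[-0.0046,-0.0023,-0.06],"spin":0}
    - {"gripper":-1,"xyz":[-0.0046,-0.0023,-0.067],"spin":0}
    - {"gripper":-1,"xyz":[-0.0046,-0.0023,-0.067],"spin":0}

```text
time_s: 6.45
position: [432.8, -121.8, 51.1]
eef_rot: [-1.57, -0.001, 1.785]
force: [-1.5, 0.2, -0.9]
opening: 15.7
```

Request:
servo_tool:
  deltas:
    - {"gripper":-1,"xyz":[0,0,0],"spin":0}
    - {"gripper":-1,"xyz":[0,0,-0.001],"spin":0}
    - {"gripper":-1,"xyz":[0,0,-0.002],"spin":0}
    - {"gripper":-1,"xyz":[0,0,-0.003],"spin":0}
    - {"gripper":-1,"xyz":[0,0,-0.003],"spin":0}

```text
time_s: 6.95
position: [433.0, -121.9, 48.7]
eef_rot: [-1.571, 0.0, 1.785]
force: [-0.5, -0.4, -1.6]
opening: 15.6
```

Request:
servo_tool:
  deltas:
    - {"gripper":-1,"xyz":[0,0,-0.001],"spin":0}
    - {"gripper":-1,"xyz":[0,0,-0.001],"spin":0}
    - {"gripper":-1,"xyz":[0,0,-0.0015],"spin":0}
    - {"gripper":-1,"xyz":[0,0,-0.002],"spin":0}
    - {"gripper":-1,"xyz":[0,0,-0.002],"spin":0}

```text
time_s: 7.45
position: [432.9, -121.9, 46.6]
eef_rot: [-1.571, -0.0, 1.785]
force: [-0.6, 0.3, -1.3]
opening: 15.7
```

Request:
servo_tool:
  deltas:
    - {"gripper":-1,"xyz":[0,0,-0.0005],"spin":0}
    - {"gripper":-1,"xyz":[0,0,-0.0005],"spin":0}
    - {"gripper":-1,"xyz":[0,0,-0.001],"spin":0}
    - {"gripper":-1,"xyz":[0,0,-0.001],"spin":0}
    - {"gripper":-1,"xyz":[0,0,-0.001],"spin":0}

```text
time_s: 7.95
position: [433.4, -122.1, 46.4]
eef_rot: [-1.572, 0.001, 1.785]
force: [-2.0, 1.1, 8.7]
opening: 16.0
```

Request:
servo_tool:
  deltas:
    - {"gripper":-1,"xyz":[0,0,0.0006],"spin":0}
    - {"gripper":-1,"xyz":[0.0049,0.0011,0.0006],"spin":0}
    - {"gripper":-1,"xyz":[0.0098,0.0022,0.0006],"spin":0}
    - {"gripper":-1,"xyz":[0.0146,0.0032,0.0006],"spin":0}
    - {"gripper":-1,"xyz":[0.0195,0.0043,0.0006],"spin":0}

```text
time_s: 8.45
position: [453.2, -117.6, 46.5]
eef_rot: [-1.571, 0.0, 1.785]
force: [-2.3, -0.8, 5.9]
opening: 16.0
```

Request:
servo_tool:
  deltas:
    - {"gripper":-1,"xyz":[0.0049,0.0011,0],"spin":0}
    - {"gripper":-1,"xyz":[0.0098,0.0022,0],"spin":0}
    - {"gripper":-1,"xyz":[0.0146,0.0032,0],"spin":0}
    - {"gripper":-1,"xyz":[0.0195,0.0043,0],"spin":0}
    - {"gripper":-1,"xyz":[0.0195,0.0043,0],"spin":0}

```text
time_s: 8.95
position: [473.0, -113.1, 46.5]
eef_rot: [-1.572, 0.0, 1.785]
force: [1.7, -0.0, 5.5]
opening: 15.7
```

Request:
servo_tool:
  deltas:
    - {"gripper":-1,"xyz":[0.0049,0.0011,0.0003],"spin":0}
    - {"gripper":-1,"xyz":[0.0098,0.0022,0.0003],"spin":0}
    - {"gripper":-1,"xyz":[0.0146,0.0032,0.0003],"spin":0}
    - {"gripper":-1,"xyz":[0.0195,0.0043,0.0003],"spin":0}
    - {"gripper":-1,"xyz":[0.0195,0.0043,0.0003],"spin":0}

```text
time_s: 9.45
position: [492.1, -108.8, 46.5]
eef_rot: [-1.571, -0.0, 1.785]
force: [1.6, -0.4, 2.4]
opening: 15.6
```

```bash
python3 - <<'E'
from h import *
s=read_camera("scene"); save(s,"f.png",(120,230,180,290),6); print(get_obs()["force"],get_obs()["ft_torque"])
E
```

```text
[-0.11796123  0.22307216  3.03271676] [ 0.10432561 -0.16702506  0.03170343]
```

View pics/f.png

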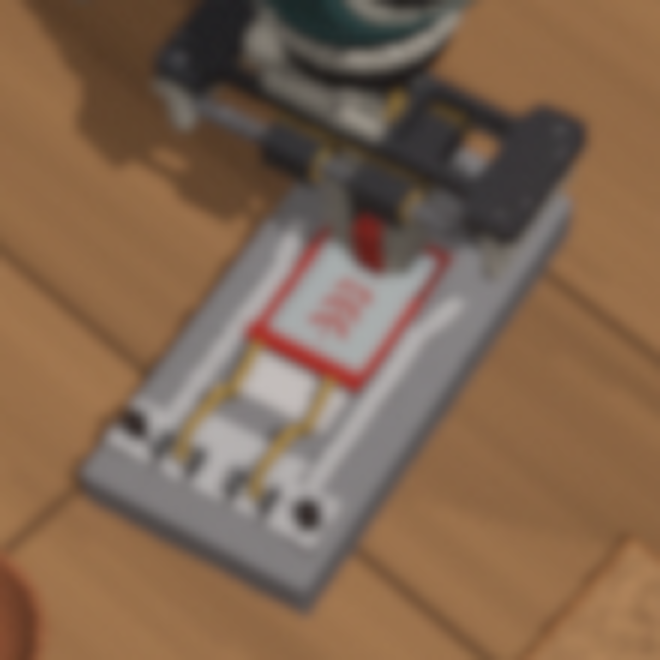

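Request:
servo_tool:
  deltas:
    - {"gripper":-1,"xyz":[0.0024,0.0005,0],"spin":0}
    - {"gripper":-1,"xyz":[0.0049,0.0011,0],"spin":0}
    - {"gripper":-1,"xyz":[0.0073,0.0016,0],"spin":0}
    - {"gripper":-1,"xyz":[0.0098,0.0022,0],"spin":0}
    - {"gripper":-1,"xyz":[0.0098,0.0022,0],"spin":0}

```text
time_s: 10.0
position: [501.5, -106.7, 46.5]
eef_rot: [-1.571, -0.0, 1.785]
force: [0.4, 0.4, 1.5]
opening: 15.9
```

Request:
servo_tool:
  deltas:
    - {"gripper":-1,"xyz":[0.0015,0.0003,0],"spin":0}
    - {"gripper":-1,"xyz":[0.0029,0.0006,0],"spin":0}
    - {"gripper":-1,"xyz":[0.0044,0.001,0],"spin":0}
    - {"gripper":-1,"xyz":[0.0059,0.0013,0],"spin":0}
    - {"gripper":-1,"xyz":[0.0059,0.0013,0],"spin":0}

```text
time_s: 10.5
position: [507.3, -105.5, 46.5]
eef_rot: [-1.571, -0.0, 1.785]
force: [-0.8, -0.1, 1.1]
opening: 15.6
```

Request:
servo_tool:
  deltas:
    - {"gripper":-1,"xyz":[0.0015,0.0003,0],"spin":0}
    - {"gripper":-1,"xyz":[0.0029,0.0006,0],"spin":0}
    - {"gripper":-1,"xyz":[0.0044,0.001,0],"spin":0}
    - {"gripper":-1,"xyz":[0.0059,0.0013,0],"spin":0}
    - {"gripper":-1,"xyz":[0.0059,0.0013,0],"spin":0}

```text
time_s: 11.0
position: [513.3, -104.2, 46.5]
eef_rot: [-1.571, 0.0, 1.785]
force: [-0.9, -0.7, 0.5]
opening: 15.8
```

Request:
servo_tool:
  deltas:
    - {"gripper":-1,"xyz":[0.001,0.0002,0],"spin":0}
    - {"gripper":-1,"xyz":[0.002,0.0004,0],"spin":0}
    - {"gripper":-1,"xyz":[0.0029,0.0006,0],"spin":0}
    - {"gripper":-1,"xyz":[0.0039,0.0009,0],"spin":0}
    - {"gripper":-1,"xyz":[0.0039,0.0009,0],"spin":0}

```text
time_s: 11.5
position: [517.0, -103.3, 46.6]
eef_rot: [-1.571, 0.0, 1.785]
force: [-3.9, -0.7, 1.1]
opening: 16.0
```

Request:
servo_tool:
  deltas:
    - {"gripper":-1,"xyz":[0.001,0.0002,0],"spin":0}
    - {"gripper":-1,"xyz":[0.002,0.0004,0],"spin":0}
    - {"gripper":-1,"xyz":[0.0029,0.0006,0],"spin":0}
    - {"gripper":-1,"xyz":[0.0039,0.0009,0],"spin":0}
    - {"gripper":-1,"xyz":[0.0049,0.0011,0],"spin":0}

```text
time_s: 12.0
position: [522.0, -102.2, 46.5]
eef_rot: [-1.571, -0.0, 1.785]
force: [-1.3, -1.2, -0.0]
opening: 16.0
```

Request:
servo_tool:
  deltas:
    - {"gripper":-1,"xyz":[0.001,0.0002,0],"spin":0}
    - {"gripper":-1,"xyz":[0.002,0.0004,0],"spin":0}
    - {"gripper":-1,"xyz":[0.0029,0.0006,0],"spin":0}
    - {"gripper":-1,"xyz":[0.0039,0.0009,0],"spin":0}
    - {"gripper":-1,"xyz":[0.0049,0.0011,0],"spin":0}

```text
time_s: 12.5
position: [526.8, -101.1, 46.5]
eef_rot: [-1.571, 0.0, 1.785]
force: [-2.5, -0.8, 0.2]
opening: 15.6
```

Request:
servo_tool:
  deltas:
    - {"gripper":-1,"xyz":[0.001,0.0002,0],"spin":0}
    - {"gripper":-1,"xyz":[0.002,0.0004,0],"spin":0}
    - {"gripper":-1,"xyz":[0.0029,0.0006,0],"spin":0}
    - {"gripper":-1,"xyz":[0.0039,0.0009,0],"spin":0}
    - {"gripper":-1,"xyz":[0.0049,0.0011,0],"spin":0}

```text
time_s: 13.0
position: [532.0, -99.9, 46.5]
eef_rot: [-1.571, 0.0, 1.785]
force: [3.2, 0.5, -2.5]
opening: 15.6
```

Request:
servo_tool:
  deltas:
    - {"gripper":-1,"xyz":[0.0008,0.0002,0],"spin":0}
    - {"gripper":-1,"xyz":[0.0016,0.0004,0],"spin":0}
    - {"gripper":-1,"xyz":[0.0024,0.0005,0],"spin":0}
    - {"gripper":-1,"xyz":[0.003,0.0007,0],"spin":0}
    - {"gripper":-1,"xyz":[0.003,0.0007,0],"spin":0}

```text
time_s: 13.5
position: [534.7, -99.3, 46.6]
eef_rot: [-1.571, 0.0, 1.785]
force: [0.3, -0.7, -1.2]
opening: 16.2
```

Request:
servo_tool:
  deltas:
    - {"gripper":-1,"xyz":[0.0004,0.0001,0],"spin":0}
    - {"gripper":-1,"xyz":[0.0008,0.0002,0],"spin":0}
    - {"gripper":-1,"xyz":[0.0012,0.0003,0],"spin":0}
    - {"gripper":-1,"xyz":[0.0015,0.0003,0],"spin":0}
    - {"gripper":-1,"xyz":[0.0015,0.0003,0],"spin":0}

```text
time_s: 14.0
position: [535.2, -99.1, 46.5]
eef_rot: [-1.568, -0.0, 1.785]
force: [-11.8, -0.9, 5.6]
opening: 15.5
```

Request:
servo_tool:
  deltas:
    - {"gripper":-1,"xyz":[-0.0003,-0.0001,0],"spin":0}
    - {"gripper":-1,"xyz":[-0.0006,-0.0001,0],"spin":0}
    - {"gripper":-1,"xyz":[-0.0008,-0.0002,0],"spin":0}
    - {"gripper":-1,"xyz":[-0.0008,-0.0002,0],"spin":0}
    - {"gripper":-1,"xyz":[-0.0008,-0.0002,0],"spin":0}

```text
time_s: 14.5
position: [535.2, -99.1, 46.5]
eef_rot: [-1.57, -0.0, 1.785]
force: [-5.1, -0.1, 1.7]
opening: 15.8
```

```bash
python3 - <<'E'
from h import *
s=read_camera("scene"); save(s,"g.png",(150,220,185,265),9); print(get_obs()["force"],get_obs()["position"])
E
```

```text
[-4.7186958   0.86670103  1.49583305] [535.1907761  -99.12511435  46.50726305]
```

View pics/g.png

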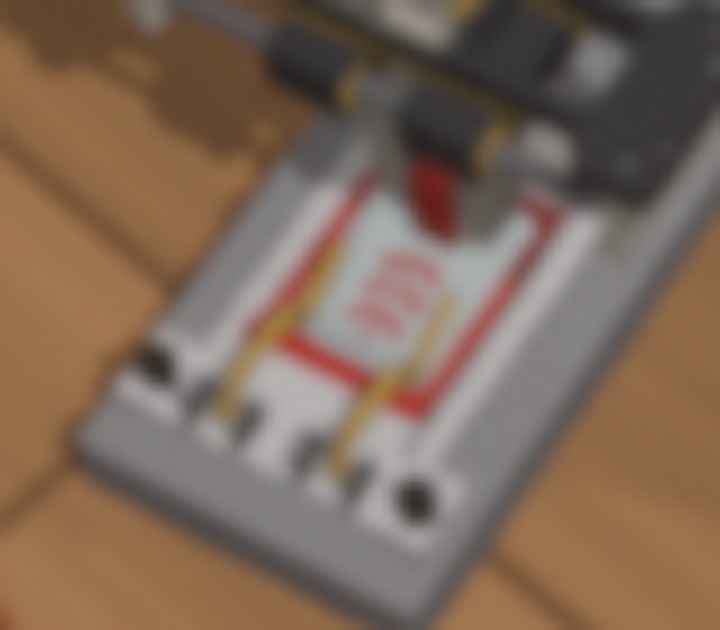

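Request:
servo_tool:
  deltas:
    - {"gripper":-0.4,"xyz":[0,0,0],"spin":0}
    - {"gripper":-0.4,"xyz":[0,0,0],"spin":0}
    - {"gripper":-0.2,"xyz":[0,0,0],"spin":0}
    - {"gripper":-0.2,"xyz":[0,0,0],"spin":0}
    - {"gripper":-0.2,"xyz":[0,0,0],"spin":0}

```text
time_s: 15.05
position: [535.5, -99.2, 46.6]
eef_rot: [-1.571, 0.0, 1.785]
force: [0.2, 0.4, 0.3]
opening: 37.0
```

Request:
servo_tool:
  deltas:
    - {"gripper":-0.2,"xyz":[0,0,0.01],"spin":0}
    - {"gripper":-0.2,"xyz":[0,0,0.03],"spin":0}
    - {"gripper":-0.2,"xyz":[0,0,0.06],"spin":0}
    - {"gripper":-0.2,"xyz":[0,0,0.1],"spin":0}
    - {"gripper":-0.2,"xyz":[0,0,0.14],"spin":0}

```text
time_s: 15.55
position: [535.0, -99.1, 188.7]
eef_rot: [-1.571, 0.0, 1.785]
force: [0.4, -0.1, -0.1]
opening: 37.0
```

Request:
servo_tool:
  deltas:
    - {"gripper":-0.2,"xyz":[-0.01,0.045,0],"spin":0}
    - {"gripper":-0.2,"xyz":[-0.02,0.09,0],"spin":0}
    - {"gripper":-0.2,"xyz":[-0.03,0.135,0],"spin":0}
    - {"gripper":-0.2,"xyz":[-0.04,0.18,0],"spin":0}
    - {"gripper":-0.2,"xyz":[-0.05,0.22,0],"spin":0}

```text
time_s: 16.05
position: [484.6, 122.6, 187.6]
eef_rot: [-1.572, -0.0, 1.785]
force: [0.5, -0.1, 0.3]
opening: 37.1
```

```bash
python3 - <<'E'
from h import *
s=read_camera("scene"); t=read_camera("top")
a=cv2.resize(s["frame"][145:225,185:265],None,fx=7,fy=7,interpolation=cv2.INTER_CUBIC)[:560,:400]
f=lambda x:cv2.resize(x,(400,500),interpolation=cv2.INTER_CUBIC)
cv2.imwrite("pics/i.png",np.hstack([f(s["frame"][145:225,185:249]),f(t["frame"][150:250,252:332])])[:,:,::-1]); print(get_obs()["force"],get_obs()["position"])
E
```

```text
[ 0.40611469 -0.40924331 -0.72013533] [484.24693927 124.42140187 187.53157575]
```

View pics/i.png

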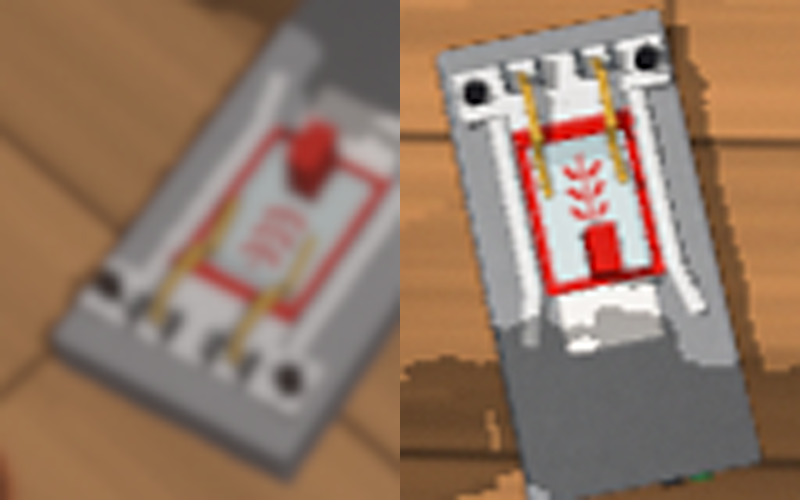

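```bash
python3 -c "
from h import *
print(job_done())"
```

```text
the job is handed in; nothing more can be done
None
```

The red slide is in the stage, home against the stop with both clips behind its bar. The gripper is open and clear of it. I handed the job in at about 16 s.

- **Picking up and laying down:** I gripped the slide by its handle and set it on the deck in front of the clips. It touched down with about 9 N, which I eased off at once.
- **Sliding in:** The push showed under 4 N while the clips rode over the bar. The force then flipped as they snapped down, at TCP x of about 532 mm. About 3 mm further on the slide met the stop at about 12 N, and I backed off to 5 N before letting go. These are end-of-call readings, so brief peaks between them would not show.
- **Last checks:** After the release the wrist force was near 0. The scene and top pictures show the bar against the bridge and both clip noses on the glass behind it. The stop's position also agrees with where I saw the bridge in the earlier top view.
- **Not checked:** The clip angles were never read as numbers; the snap is judged from the force and the pictures. I took no separate final picture of the blue slide or the other things on the table, but nothing showed that the arm touched them.

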